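# Index the head of a plate scriber

## Robot

A 7-joint arm with a two-finger parallel gripper is mounted at the origin on the work surface. World frame = base frame: x ahead of the robot, y to its left, z up, the work surface at z = 0. Lengths are in m, angles in degrees, forces in N, time in s.
With the tool pointing down it reaches from about 0.4 to 0.9 m from the base axis. Payload 5.5 kg.
Tool frame: the origin (TCP) lies at the very end of the fingers, on their centre line; the grasp point (between the pads) lies 19 mm behind it; z points along the fingers, y is the line along which they close (so a half turn about z gives the same grasp; the last joint's range is limited). The gripper opens to 85 mm and grips with 20 to 120 N. Pads are 22 mm wide; open, the fingers measure 114 mm over their backs; the gripper's body (76 mm by 85 mm) begins 54 mm behind the grasp point. The pads swing forward as they close: fully open they stand 13 mm farther back than shut.
Start: joints at [-58.831, 28.699, -24.465, 88.831, 12.651, 65.22, -12.049], TCP at [0.18, 0.625, 0.195] pointing down, gripper open.
Joint ranges: [-164.97, 164.97], [-17.58, 116.51], [-87.97, 89.64], [11.32, 138.91], [-80.73, 260.73], [10.89, 115.49], [-147.41, 147.41]. Speed limits (degrees/s): [147.25, 147.25, 180, 180, 180, 180, 180].

## Interface

Orientations are given as a 3x3 rotation matrix whose columns are the frame's x, y, z axes.
In Python, from plant import sense, grab_frame, calibration, hand_in gives the robot as it stands.
- The arm moves only by the shell command python3 -m jog 'ROWS'. ROWS is text: rows parted by semicolons, each of 5 numbers parted by spaces: the shift along the world's x, y, z in m, then the turn about the world's z in rad, then the closure, from 0 (fully open) to 1 (shut). A call has 1 to 12 rows; each row is the pose to reach, as a shift and turn from the pose commanded when the call began; what a row does not reach only later rows make up. A row lasts 1/10 s, in which the tool goes at most 50 mm and 8.59 degrees, less where a joint would pass 70% of its speed; a pose out of reach is approached as far as the arm can. A call with a gripper value outside its range is refused whole. The fingers move at their own pace and stop on an object; the grip force is fixed at half the most. Time passes only in rows, so rows that repeat a pose let the fingers close. It gives the time, the measured TCP pose, the force, the opening and the grip force at its end, in the units of the state.
- sense(): the state, without advancing time (a new reading comes with each control period).
- grab_frame(name): name is "scene" or "side" or "wrist"; returns (picture, depth): 400x640x3 uint8, red, green, blue; 400x640 float32, m along the optical axis (not along the pixel's ray), 0 where there is no reading.
- calibration(name): a dict with "fx", "fy", "cx", "cy" (pixels), "D" ([k1, k2, p1, p2, k3] as OpenCV has them; the pictures are not rectified), "eye" and "attitude" of the camera in the world. Camera axes: x right, y down, z forward; pixel columns grow to the right and rows downward; lengths in m; the calibration is good to about 2 mm. A picture is of the moment at which its call begins: read the wrist's pose just before it. calibration takes no time and is no camera call; for the wrist camera it gives the pose at the moment of the call.
- hand_in(): hands the job in; it is judged then, once.
The state is a dict: "t": time; "qpos": joint angles; "dq": joint speeds; "joint_torque": joint torques, N m; "eef_pos": TCP position; "ee_rot": TCP orientation; "force": force on the tool from outside, world axes, zero at the start; "ft_torque": the same for the moment, N m; "width": opening from 0.0 (shut) to 1.0 (fully open); "finger_force": force on a finger pad.
Only numpy, scipy, OpenCV 4.12 (cv2) and the standard library are available. Lean on these libraries where they do the work, as an engineer would, in place of code of your own. Each camera call takes 0.05 s, during which the arm holds its last target. There are 200 camera calls.

## Task

On the small hand-operated plate scriber, first lift the stylus clear of the copper plate by raising its lift lever all the way up, so that the point does not scratch the plate. Then take the carriage by its round knob and slide it along the beam until its spring ball clicks into the groove of the index dog, and finish there without letting go: the carriage in that notch, the knob still gripped in the fingers, the lever still up. Leave the other things on the bench where they are.

Things in the scene. Friction and masses are not known exactly. Their poses are not given: they have to be found in the camera images.
- machine: Plate scriber fixed to the bench (mm): grey base plate 240 x 410, top at 24; two end uprights, tops at 131, carry a square aluminium beam 50 x 40, 360 long, top at 125; copper plate clamped below the stylus. Origin on the bench, half-way along the beam; x to the machine's back, away from the stylus side; y along the beam to the left seen from the stylus side; z up. Beam centre line at x = 45.
- carriage (a joint): Carriage on the beam, saddle 70 mm wide, flat top 144 mm above the bench. Value in m along the machine's y, 0 in the middle, -0.135 to 0.135. Slides with 2 to 3 N. The ball meets the dog's ramp 18 mm before the notch: 5 to 7 N for some 7 mm, then a flat of 8 mm, then it drops in with a click; about 12 N push it out again.
- grip_knob: Aluminium knob on the carriage by which it is moved: upright cylinder 26 mm across, 32 high, on a thinner neck 10 mm high; does not turn. Origin at its centre, half-way up, 170 mm above the bench. In line (same y of the machine) with the spring ball and the lift lever.
- plunger_ball (a point): Centre of the spring-loaded steel ball, 8 mm across, that sticks out under the saddle, below the brass plunger screw 25 mm behind the knob. Axes as the machine's.
- lift_lever (a joint): Lift lever on the front of the stylus head. Value in rad: 0 = down (points away from the beam, 20 degrees below level, stylus on the plate); 1.2 = all the way up at its stop (49 degrees above level, stylus 6 mm clear). Hinge axis along the machine's y, at machine x = -51 mm, 135 mm above the bench, riding with the carriage. 1.2 N at the ball moves it; it stays where it is left.
- lever_ball (a point): Centre of the black ball, 16 mm across, at the end of the lift lever (rod 8 mm across), 55 mm from the hinge axis; moves on an arc in the machine's x-z plane. Free space 60 mm to either side at its height. Its own axes turn with the lever.
- notch (a point): Middle of the groove in the index dog's top, 131 mm above the bench. The dog: flat dark steel piece clamped on the beam, 54 mm long, a ramp at each end, groove 6 mm wide across its middle, knurled thumbscrew at the back in line with it. Axes as the machine's; in the notch, ball and knob have this point's y. On either half of the beam; the carriage starts between it and the travel stop.
- travel_stop: The other piece clamped on the beam: plain square bright steel block 16 mm wide with rubber buffers, no ramp, no groove; it stops the carriage on its side. Origin at the beam's top, under the block.
- paper_cup: Bystander: plain paper drinking cup, 95 tall, 80 across the rim, standing; origin under its base (mm).
- tub: Bystander: shallow white plastic bowl, 48 tall, 90 across; origin under its base (mm).
- screwdriver: Bystander: screwdriver with a black handle, 190 long, lying; origin underneath (mm).
- blanks: Bystander: stack of copper name-plate blanks, 60 x 75 x 12, on the machine's base plate to the left of the plate holder; origin under its centre (mm).
- loupe: Bystander: black loupe, 38 across, 36 tall, standing on the machine's base plate to the right of the plate holder; origin under its base (mm).
- brush: Bystander: dusting brush with a wooden handle, 170 long, lying beside the machine; origin underneath (mm).
- phone: Bystander: black mobile phone, 74 x 152 x 9, lying flat; origin under its centre (mm).

How it is judged:
By the outcome, as a careful person would: the job done as asked, in the order asked, and still so for the second after the job is handed in, while the arm keeps its last pose, push and grip.
It also fails if it takes over 58 s, if anything falls off the work surface, if the arm or the gripper's body presses on something with over 40 N, if the wrist force passes 120 N, or if a joint passes its speed limit or range.

## Working session

There is one attempt and no reset: what is moved stays moved. The work goes in short steps, Python scripts to look and compute and a shell command to move; the robot and the scene stay as the last step left them, time stands still between calls to the robot, and variables do not carry over. Pictures are saved under pics/ and viewed, at most 10 in all, crops included, and the job is handed in when it is done.

```bash
mkdir -p pics
cat > h.py <<'E'
import numpy as np, cv2
from plant import sense, grab_frame, calibration, hand_in
def snap(n,f):
    c=calibration(n); p,d=grab_frame(n); np.savez('pics/'+f+'.npz',d=d,p=p,**{k:np.array(c[k]) for k in c})
    cv2.imwrite('pics/'+f+'.png',p[:,:,::-1]); return c,p,d
def load(f): return np.load('pics/'+f+'.npz')
def ray(c,u,v):
    K=np.array([[c['fx'],0,c['cx']],[0,c['fy'],c['cy']],[0,0,1.]])
    x=cv2.undistortPoints(np.array([[[u,v]]],float),K,np.array(c['D'],float))[0,0]
    return np.array(c['eye']),np.array(c['attitude'])@np.array([x[0],x[1],1])
def atdepth(c,u,v,d=None):
    D=c['d']; z=np.median(D[int(v)-1:int(v)+2,int(u)-1:int(u)+2]) if d is None else d
    e,r=ray(c,u,v); return e+r*z
def atz(c,u,v,z):
    e,r=ray(c,u,v); return e+r*(z-e[2])/r[2]
E
python3 - <<'E'
from h import *
s=sense(); print(s['t'],s['eef_pos'],np.round(s['ee_rot'],3).tolist(),s['force'],s['width'])
for n in('scene','side'):
    c,_,_=snap(n,n+'0'); print(n,c['eye'],np.round(c['attitude'],3).tolist())
E
```

```text
0.0 [0.17993258 0.62380181 0.19365152] [[-0.961, 0.277, -0.001], [0.277, 0.961, -0.002], [0.0, -0.002, -1.0]] [ 0.49022195 -0.48036393  0.41349126] 1.0039308085558334
scene [1.39966671 0.01847642 0.99552757] [[0.09, 0.725, -0.682], [0.996, -0.079, 0.047], [-0.02, -0.684, -0.729]]
side [ 0.36914683 -0.62430762  0.99232637] [[0.962, -0.204, 0.181], [-0.272, -0.735, 0.621], [0.006, -0.647, -0.762]]
```

View pics/scene0.png

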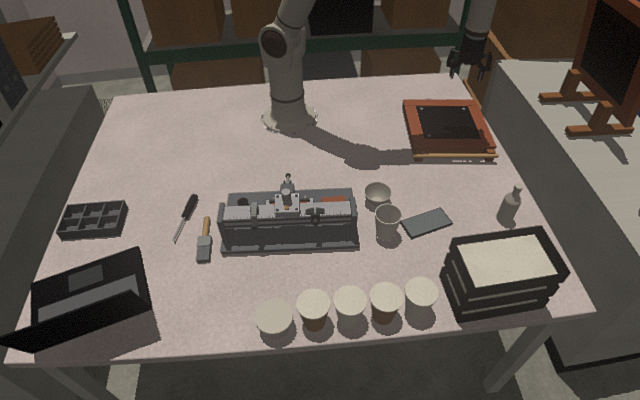

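View pics/side0.png

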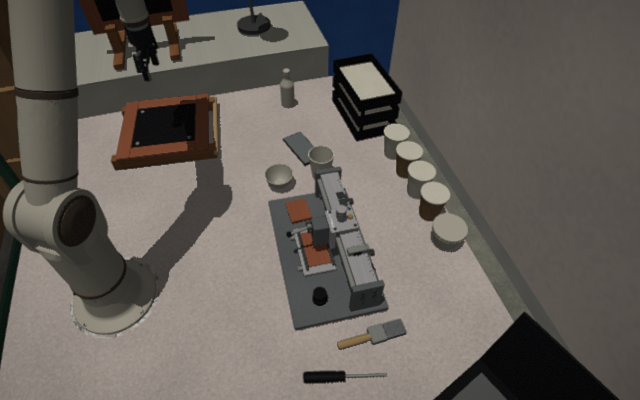

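The scene view shows the machine at about (290,220), with its stylus side facing the robot. The cup and tub are at its left end. In the side view the knob is near (341,212). Next I'll enlarge both.

Run:
```python
from h import *
a=cv2.imread('pics/scene0.png')[165:260,210:370]; b=cv2.imread('pics/side0.png')[160:330,265:395]
cv2.imwrite('pics/c1.png',cv2.resize(a,None,fx=5,fy=5,interpolation=cv2.INTER_CUBIC))
cv2.imwrite('pics/c2.png',cv2.resize(b,None,fx=3.5,fy=3.5,interpolation=cv2.INTER_CUBIC))
```

```text
(no output)
```

View pics/c1.png

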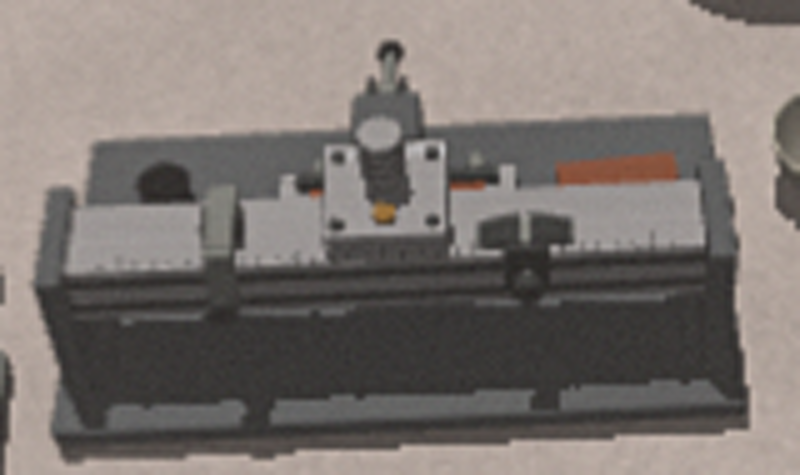

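View pics/c2.png

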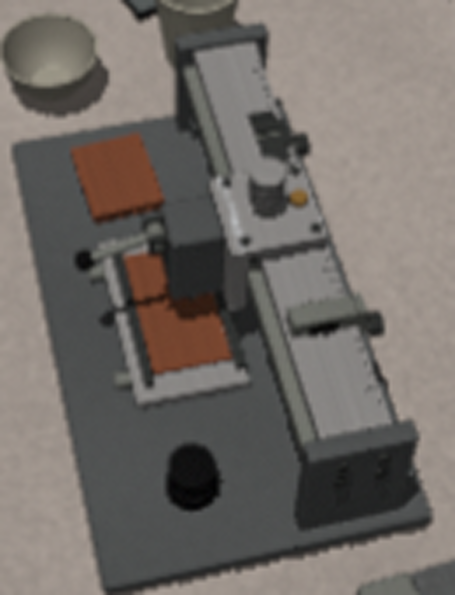

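Scene crop (5x, offset 210,165): knob top (379,130), lever ball (390,48), groove (527,225). The dog, with its ramps and thumbscrew, is towards the machine's left (world +y), and the bright stop block is to the right. The lever points down towards the robot. Next I'll compute the positions.

Run:
```python
from h import *
np.set_printoptions(precision=4,suppress=True)
A=load('scene0');B=load('side0')
S=lambda x,y:(210+x/5,165+y/5); T=lambda x,y:(265+x/3.5,160+y/3.5)
def show(n,c,uv,z):
    try: dd=atdepth(c,*uv)
    except Exception: dd=None
    print(n,np.round(uv,1),atz(c,*uv,z),'depth',dd)
print('scene')
for n,x,y,z in [('knobtop',379,130,.186),('ball',390,48,.116),('screw',383,212,.150),('notch',527,225,.131),('bFL',95,143,.024),('bFR',708,115,.024),('bNR',748,412,.024),('bNL',60,435,.024),('stop',220,215,.14)]: show(n,A,S(x,y),z)
print('side')
for n,x,y,z in [('knobtop',267,172,.186),('ball',84,260,.116),('screw',298,197,.15),('notch',270,128,.131),('bFL',14,148,.024),('bFR',108,590,.024),('bNR',430,520,.024)]: show(n,B,T(x,y),z)
def tri(a,b):
    e1,r1=ray(A,*a);e2,r2=ray(B,*b);M=np.stack([r1,-r2],1);t=np.linalg.lstsq(M,e2-e1,rcond=None)[0]
    p,q=e1+r1*t[0],e2+r2*t[1];return (p+q)/2,np.linalg.norm(p-q)
print('tri knob',tri(S(379,130),T(267,172)),'ball',tri(S(390,48),T(84,260)))
```

```text
scene
knobtop [285.8 191. ] [ 0.6038 -0.016   0.186 ] depth [ 0.6057 -0.0159  0.188 ]
ball [288.  174.6] [ 0.4645 -0.0096  0.116 ] depth [ 0.4741 -0.0093  0.1251]
screw [286.6 207.4] [ 0.632  -0.0175  0.15  ] depth [ 0.6328 -0.0175  0.1509]
notch [315.4 210. ] [0.6333 0.0619 0.131 ] depth [0.6324 0.0619 0.13  ]
bFL [229.  193.6] [ 0.4357 -0.2109  0.024 ] depth [ 0.4354 -0.211   0.0236]
bFR [351.6 188. ] [0.4544 0.1946 0.024 ] depth [0.4351 0.1982 0.0041]
bNR [359.6 247.4] [0.6973 0.1828 0.024 ] depth [0.6806 0.1867 0.001 ]
bNL [222. 252.] [ 0.6727 -0.218   0.024 ] depth [ 0.6701 -0.2188  0.0206]
stop [254. 208.] [ 0.6154 -0.1094  0.14  ] depth [ 0.6168 -0.1092  0.1416]
side
knobtop [341.3 209.1] [ 0.6046 -0.0227  0.186 ] depth [ 0.6044 -0.0231  0.1865]
ball [289.  234.3] [ 0.472  -0.0127  0.116 ] depth [ 0.471  -0.0187  0.1245]
screw [350.1 216.3] [ 0.6296 -0.0239  0.15  ] depth [ 0.63   -0.0229  0.1487]
notch [342.1 196.6] [0.6361 0.0588 0.131 ] depth [0.6361 0.0588 0.1311]
bFL [269.  202.3] [0.452  0.1808 0.024 ] depth [0.4521 0.1818 0.0227]
bFR [295.9 328.6] [ 0.4347 -0.2216  0.024 ] depth [ 0.4351 -0.2194  0.0187]
bNR [387.9 308.6] [ 0.6667 -0.2334  0.024 ] depth [ 0.6689 -0.2305  0.0168]
tri knob (array([ 0.6042, -0.0181,  0.1839]), np.float64(0.005567654493503919)) ball (array([ 0.4704, -0.0116,  0.119 ]), np.float64(0.005822620783769159))
```

Triangulated points agree with the geometry: knob about (0.604,-0.019), ball about (0.471,-0.012,0.117), notch about 80 mm further along +y, and machine yaw about -2.5°. I'll hover above the ball with the tool y axis along the machine's y.

```bash
python3 -m jog '0.03 -0.03 0.03 0 0; 0.06 -0.06 0.055 0.03 0; 0.09 -0.10 0.055 0.06 0; 0.12 -0.14 0.055 0.09 0; 0.15 -0.18 0.055 0.12 0; 0.18 -0.22 0.055 0.15 0; 0.21 -0.26 0.055 0.18 0; 0.24 -0.30 0.055 0.21 0; 0.26 -0.34 0.055 0.235 0; 0.27 -0.385 0.055 0.235 0; 0.28 -0.43 0.055 0.235 0; 0.28 -0.47 0.055 0.235 0' && python3 -m jog '0.004 -0.04 0 0 0; 0.008 -0.08 0 0 0; 0.01 -0.12 0 0 0; 0.01 -0.15 0 0 0.3; 0.01 -0.166 0 0 0.5; 0.01 -0.166 0 0 0.5; 0.01 -0.166 0 0 0.5'
python3 - <<'E'
from h import *
s=sense(); print(s['t'],s['eef_pos'],np.round(s['ee_rot'],3).tolist(),s['force'],s['width'],s['dq'])
c,_,_=snap('wrist','w1'); print(c['eye'],np.round(c['attitude'],3).tolist())
E
```

```text
t: 1.3
eef_pos: [0.4608, 0.1516, 0.2493]
ee_rot: [[-0.999, 0.048, -0.0], [0.048, 0.999, -0.0], [0.0, -0.0, -1.0]]
force: [0.7, -0.7, 0.0]
width: 1.003
finger_force: 0.0
t: 2.0
eef_pos: [0.4698, -0.0109, 0.2495]
ee_rot: [[-0.999, 0.046, -0.001], [0.046, 0.999, 0.001], [0.001, 0.001, -1.0]]
force: [0.2, 0.7, -0.5]
width: 0.498
finger_force: 0.0
2.0 [ 0.46982735 -0.01087043  0.24946195] [[-0.999, 0.046, -0.001], [0.046, 0.999, 0.001], [0.001, 0.001, -1.0]] [ 0.2491842   0.72507346 -0.49934182] 0.49831789781216773 [-1.1697093  -0.02105146 -1.15847821 -0.25160116 -0.02055758  0.01438554
 -0.01399479]
[ 0.4033827  -0.00871129  0.4296419 ] [[0.047, 0.963, 0.267], [0.999, -0.045, -0.011], [0.001, 0.267, -0.964]]
```

View pics/w1.png

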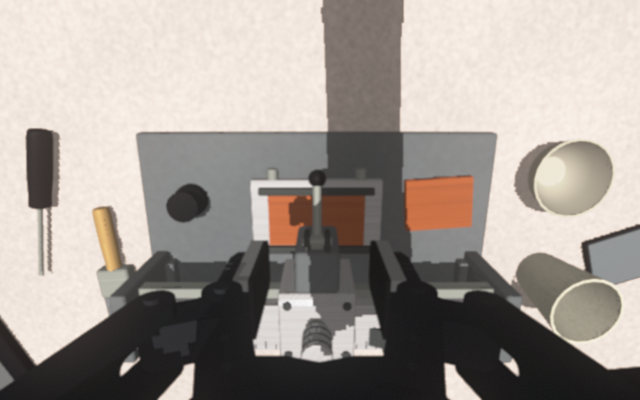

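The wrist view shows the black ball at (317,178) with the rod running down to the hinge at about (317,237). The fingertips lie symmetric about column 318, the knob is near (317,335), and the base's front edge runs from (138,133) to (496,132).

Run:
```python
from h import *
np.set_printoptions(precision=4,suppress=True)
W=load('w1')
hsv=W['p'].astype(int).max(2); sub=(hsv<60)[165:188,305:330]
n,l,st,ce=cv2.connectedComponentsWithStats(sub.astype(np.uint8)); print(st,ce+[305,165])
print('ball',atz(W,317,178,.116),atdepth(W,317,178),'base',atz(W,138,133,.024),atz(W,496,132,.024), 'hinge',atdepth(W,317,237))
```

```text
[[  0   0  25  23 376]
 [  4   6  18  15 199]] [[316.7181 175.2074]
 [317.5327 177.4975]]
ball [ 0.4737 -0.0134  0.116 ] [ 0.4711 -0.0133  0.1277] base [ 0.4331 -0.2131  0.024 ] [0.4509 0.1885 0.024 ] hinge [ 0.5201 -0.0156  0.1409]
```

```bash
python3 -m jog '0.003 -0.0025 -0.03 0 0.5; 0.003 -0.0025 -0.06 0 0.5; 0.003 -0.0025 -0.09 0 0.5; 0.003 -0.0025 -0.12 0 0.5; 0.003 -0.0025 -0.14 0 0.5; 0.003 -0.0025 -0.151 0 0.6; 0.003 -0.0025 -0.151 0 0.7; 0.003 -0.0025 -0.151 0 0.72; 0.003 -0.0025 -0.151 0 0.72'
python3 - <<'E'
from h import *
c,p,d=snap('wrist','w2'); cv2.imwrite('pics/w2c.png',cv2.resize(p[140:270,230:410,::-1],None,fx=4,fy=4,interpolation=cv2.INTER_CUBIC))
E
```

```text
t: 2.95
eef_pos: [0.4743, -0.0136, 0.0999]
ee_rot: [[-0.999, 0.045, 0.002], [0.045, 0.999, 0.0], [-0.002, 0.0, -1.0]]
force: [1.2, -0.5, 0.8]
width: 0.28
finger_force: 0.0
```

View pics/w2c.png

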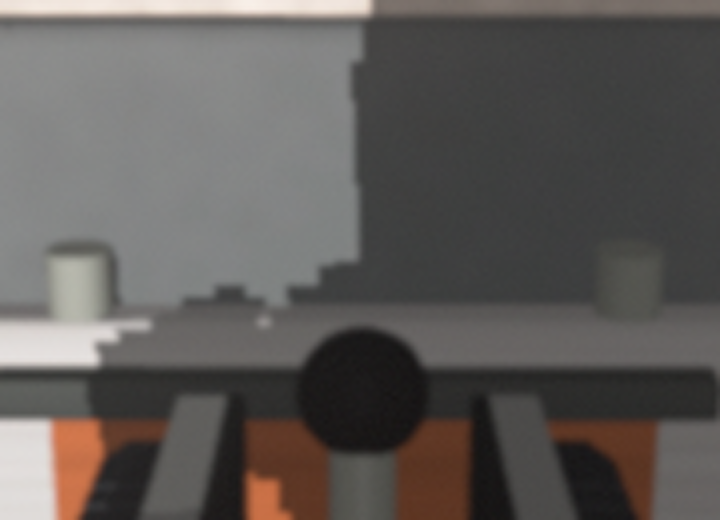

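The fingers' inner edges are at 243 and 472 and the ball's centre is at (363,391) in the 4x crop. That puts the ball about 0.6 mm to +y of the centre line. I'll check the fore-aft position.

Run:
```python
from h import *
np.set_printoptions(precision=4,suppress=True)
W=load('w2');print(sense()['eef_pos'],'ball',[atz(W,320.75,237.75,z) for z in(.112,.116,.12)],atdepth(W,320.75,237.75),'fingertip',[atdepth(W,230+x/4,140+y/4) for x,y in((205,405),(515,405))])
```

```text
[ 0.4743 -0.0138  0.0999] ball [array([ 0.4762, -0.0136,  0.112 ]), array([ 0.4746, -0.0135,  0.116 ]), array([ 0.4729, -0.0135,  0.12  ])] [ 0.4701 -0.0134  0.1269] fingertip [array([ 0.4637, -0.0293,  0.1445]), array([0.465 , 0.0022, 0.1448])]
```

```bash
python3 -m jog '0 0.0006 0 0 0.74; 0 0.0006 0 0 0.76; 0 0.0006 0 0 0.78; 0 0.0006 0 0 0.80; 0 0.0006 0 0 0.82; 0 0.0006 0 0 0.84; 0 0.0006 0 0 0.88; 0 0.0006 0 0 0.95; 0 0.0006 0 0 0.95'
python3 - <<'E'
import numpy as np
R=55;a0=-20
for a in np.linspace(-20,49,24)[1:]:
    r=np.radians
    print('%.1f dx %.4f dz %.4f'%(a,R*(np.cos(r(a0))-np.cos(r(a)))/1e3, R*(np.sin(r(a))-np.sin(r(a0)))/1e3))
E
```

```text
t: 3.9
eef_pos: [0.4731, -0.0133, 0.0987]
ee_rot: [[-0.999, 0.046, -0.0], [0.046, 0.999, 0.0], [0.0, 0.0, -1.0]]
force: [-0.3, 0.1, 0.7]
width: 0.049
finger_force: 0.0
-17.0 dx -0.0009 dz 0.0027
-14.0 dx -0.0017 dz 0.0055
-11.0 dx -0.0023 dz 0.0083
-8.0 dx -0.0028 dz 0.0112
-5.0 dx -0.0031 dz 0.0140
-2.0 dx -0.0033 dz 0.0169
1.0 dx -0.0033 dz 0.0198
4.0 dx -0.0032 dz 0.0226
7.0 dx -0.0029 dz 0.0255
10.0 dx -0.0025 dz 0.0284
13.0 dx -0.0019 dz 0.0312
16.0 dx -0.0012 dz 0.0340
19.0 dx -0.0003 dz 0.0367
22.0 dx 0.0007 dz 0.0394
25.0 dx 0.0018 dz 0.0421
28.0 dx 0.0031 dz 0.0446
31.0 dx 0.0045 dz 0.0471
34.0 dx 0.0061 dz 0.0496
37.0 dx 0.0078 dz 0.0519
40.0 dx 0.0096 dz 0.0542
43.0 dx 0.0115 dz 0.0563
46.0 dx 0.0135 dz 0.0584
49.0 dx 0.0156 dz 0.0603
```

The fingers closed to 4 mm with no force, so they missed the ball. I'll look.

Run:
```python
from h import *
c,p,d=snap('wrist','w3'); cv2.imwrite('pics/w3c.png',cv2.resize(p[140:300,220:420,::-1],None,fx=3.5,fy=3.5,interpolation=cv2.INTER_CUBIC))
```

```text
(no output)
```

View pics/w3c.png

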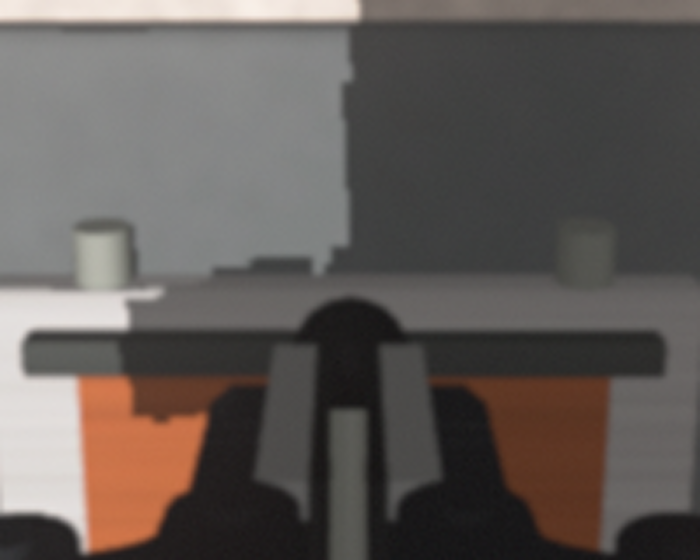

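The crop shows the finger strips either side of the ball at about (350,345), with the rod visible between them. The pads appear to be above or in front of the ball, so I'll check the depth.

Run:
```python
from h import *
np.set_printoptions(precision=3,suppress=True,linewidth=200)
for f,cols in (('w3',(300,309,320,330,335)),('w2',(281,286,320,354,362))):
    W=load(f); print(f,W['eye'])
    for v in range(222,290,4):
        print(v,*[np.round(atdepth(W,u,v,W['d'][v,u]),3) for u in cols])
```

```text
w3 [ 0.407 -0.011  0.279]
222 [ 0.493 -0.029  0.036] [ 0.494 -0.022  0.034] [ 0.493 -0.014  0.036] [ 0.494 -0.007  0.035] [ 0.494 -0.003  0.034]
226 [ 0.496 -0.029  0.036] [ 0.495 -0.022  0.038] [ 0.465 -0.013  0.122] [ 0.496 -0.007  0.037] [ 0.497 -0.004  0.036]
230 [ 0.499 -0.029  0.036] [ 0.467 -0.018  0.122] [ 0.466 -0.013  0.124] [ 0.467 -0.009  0.122] [ 0.5   -0.004  0.036]
234 [ 0.501 -0.029  0.04 ] [ 0.468 -0.018  0.124] [ 0.407 -0.011  0.279] [ 0.468 -0.009  0.124] [ 0.469 -0.006  0.121]
238 [ 0.463 -0.022  0.14 ] [ 0.463 -0.018  0.14 ] [ 0.469 -0.013  0.127] [ 0.464 -0.009  0.14 ] [ 0.463 -0.007  0.14 ]
242 [ 0.462 -0.021  0.145] [ 0.463 -0.018  0.144] [ 0.471 -0.014  0.127] [ 0.463 -0.009  0.145] [ 0.463 -0.007  0.144]
246 [ 0.463 -0.021  0.149] [ 0.463 -0.018  0.148] [ 0.473 -0.014  0.127] [ 0.463 -0.009  0.149] [ 0.463 -0.007  0.149]
250 [ 0.463 -0.021  0.152] [ 0.463 -0.018  0.152] [ 0.474 -0.014  0.129] [ 0.463 -0.009  0.153] [ 0.463 -0.008  0.153]
254 [ 0.463 -0.021  0.156] [ 0.463 -0.017  0.155] [ 0.477 -0.014  0.126] [ 0.463 -0.01   0.157] [ 0.464 -0.008  0.156]
258
[... 2234 characters left out ...]
66 [ 0.463 -0.027  0.168] [ 0.465 -0.026  0.164] [ 0.484 -0.014  0.128] [ 0.465 -0.002  0.167] [0.464 0.001 0.168]
270 [ 0.463 -0.027  0.17 ] [ 0.467 -0.026  0.163] [ 0.486 -0.014  0.128] [ 0.464 -0.002  0.17 ] [0.465 0.001 0.169]
274 [ 0.463 -0.026  0.174] [ 0.468 -0.026  0.164] [ 0.487 -0.015  0.13 ] [ 0.466 -0.002  0.17 ] [0.465 0.    0.172]
278 [ 0.463 -0.026  0.176] [ 0.47  -0.026  0.164] [ 0.489 -0.015  0.129] [ 0.467 -0.002  0.171] [0.465 0.    0.174]
282 [ 0.465 -0.026  0.175] [ 0.471 -0.026  0.165] [ 0.491 -0.015  0.129] [ 0.468 -0.002  0.171] [ 0.467 -0.     0.175]
286 [ 0.467 -0.027  0.175] [ 0.472 -0.026  0.166] [ 0.493 -0.015  0.13 ] [ 0.47  -0.002  0.171] [ 0.468 -0.     0.176]
```

The depth puts the real finger ends at z≈0.139 while the reported TCP is 0.099. So the fingers end about 40 mm above the reported TCP, and they closed above the ball. The x and y centring is good. I'll open, descend 38 mm and check.

```bash
python3 -m jog '0 0 0 0 0.6; 0 0 0 0 0.6; 0 0 0 0 0.6; 0 0 0 0 0.6; 0 0 -0.01 0 0.6; 0 0 -0.02 0 0.6; 0 0 -0.03 0 0.6; 0 0 -0.038 0 0.65; 0 0 -0.038 0 0.7; 0 0 -0.038 0 0.72; 0 0 -0.038 0 0.72; 0 0 -0.038 0 0.72'
python3 - <<'E'
from h import *
np.set_printoptions(precision=3,suppress=True,linewidth=200)
c,p,d=snap('wrist','w4'); W=load('w4')
for v in range(215,275,5):
    print(v,*[np.round(atdepth(W,u,v,W['d'][v,u]),3) for u in (281,286,322,354,362)])
cv2.imwrite('pics/w4c.png',cv2.resize(p[140:290,220:420,::-1],None,fx=3.5,fy=3.5,interpolation=cv2.INTER_CUBIC))
E
```

```text
t: 5.15
eef_pos: [0.4735, -0.0133, 0.0611]
ee_rot: [[-0.999, 0.046, 0.001], [0.046, 0.999, 0.0], [-0.001, 0.0, -1.0]]
force: [-0.3, 0.1, 0.1]
width: 0.279
finger_force: 0.0
215 [ 0.478 -0.038  0.025] [ 0.478 -0.035  0.026] [ 0.48  -0.012  0.025] [0.481 0.008 0.024] [0.481 0.013 0.025]
220 [ 0.482 -0.039  0.025] [ 0.482 -0.035  0.026] [ 0.483 -0.013  0.024] [0.484 0.008 0.024] [0.484 0.013 0.025]
225 [ 0.485 -0.039  0.025] [ 0.485 -0.036  0.026] [ 0.486 -0.013  0.026] [0.487 0.008 0.025] [0.488 0.013 0.025]
230 [ 0.489 -0.039  0.025] [ 0.488 -0.036  0.026] [ 0.49  -0.013  0.025] [0.491 0.008 0.024] [0.491 0.013 0.025]
235 [ 0.492 -0.039  0.025] [ 0.493 -0.036  0.024] [ 0.493 -0.013  0.025] [0.494 0.008 0.025] [0.495 0.013 0.024]
240 [ 0.463 -0.029  0.105] [ 0.463 -0.027  0.103] [ 0.494 -0.013  0.032] [0.464 0.001 0.104] [0.465 0.004 0.104]
245 [ 0.463 -0.029  0.11 ] [ 0.463 -0.027  0.11 ] [ 0.495 -0.013  0.036] [0.464 0.    0.11 ] [0.464 0.003 0.11 ]
250 [ 0.463 -0.028  0.114] [ 0.462 -0.026  0.116] [ 0.498 -0.013  0.037] [ 0.464 -0.     0.115] [0.464 0.003 0.115]
255 [ 0.463 -0.028  0.12 ] [ 0.463 -0.026  0.119] [ 0.502 -0.014  0.037] [ 0.464 -0.001  0.119] [0.464 0.002 0.12 ]
260 [ 0.463 -0.027  0.123] [ 0.463 -0.025  0.124] [ 0.465 -0.013  0.121] [ 0.464 -0.001  0.123] [0.464 0.002 0.123]
265 [ 0.463 -0.027  0.128] [ 0.465 -0.026  0.124] [ 0.466 -0.013  0.122] [ 0.464 -0.002  0.128] [0.464 0.001 0.128]
270 [ 0.463 -0.027  0.131] [ 0.466 -0.025  0.126] [ 0.467 -0.013  0.125] [ 0.464 -0.002  0.131] [0.464 0.001 0.132]
```

View pics/w4c.png

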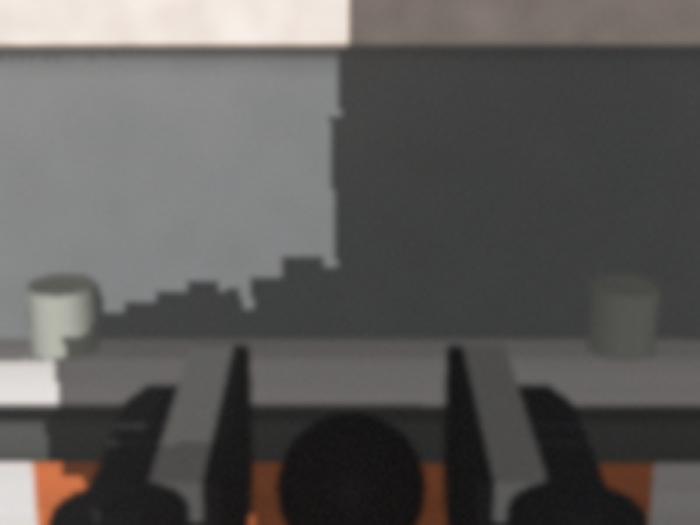

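The finger ends are now at z≈0.101 and straddle the ball, which sits at (352,482) between inner edges 248 and 447. I'll close slowly with a 0.5 mm shift to +y.

```bash
python3 -m jog '0 0.0005 0 0 0.74; 0 0.0005 0 0 0.76; 0 0.0005 0 0 0.78; 0 0.0005 0 0 0.80; 0 0.0005 0 0 0.82; 0 0.0005 0 0 0.84; 0 0.0005 0 0 0.88; 0 0.0005 0 0 1; 0 0.0005 0 0 1'
```

```text
t: 6.1
eef_pos: [0.4731, -0.013, 0.0608]
ee_rot: [[-0.999, 0.046, 0.0], [0.046, 0.999, -0.0], [-0.0, -0.0, -1.0]]
force: [0.2, -0.7, 0.7]
width: 0.145
finger_force: 58.3
```

Gripped at 58 N. I'll lift along the arc in two parts.

```bash
python3 -m jog '-0.0009 0 0.0027 0 1; -0.0017 0 0.0055 0 1; -0.0023 0 0.0083 0 1; -0.0028 0 0.0112 0 1; -0.0031 0 0.014 0 1; -0.0033 0 0.0169 0 1; -0.0033 0 0.0198 0 1; -0.0032 0 0.0226 0 1; -0.0029 0 0.0255 0 1; -0.0025 0 0.0284 0 1; -0.0019 0 0.0312 0 1; -0.0012 0 0.034 0 1'
```

```text
t: 7.3
eef_pos: [0.4679, -0.0128, 0.0936]
ee_rot: [[-0.999, 0.046, -0.007], [0.046, 0.999, -0.0], [0.007, -0.0, -1.0]]
force: [-11.7, -4.8, -0.6]
width: 0.137
finger_force: 59.5
```

Run:
```python
from h import *
np.set_printoptions(precision=3,suppress=True,linewidth=200)
c,p,d=snap('wrist','w5'); W=load('w5'); print(sense()['force'],sense()['eef_pos'])
for v in range(225,330,5):
    print(v,*[(np.round(atdepth(W,u,v,W['d'][v,u]),3),int(W['p'][v,u].mean())) for u in (305,314,320,326,335)])
```

```text
[-10.2     0.141  -0.499] [ 0.466 -0.013  0.094]
225 (array([ 0.492, -0.025,  0.025]), 64) (array([ 0.492, -0.018,  0.025]), 63) (array([ 0.492, -0.014,  0.024]), 63) (array([ 0.492, -0.009,  0.025]), 63) (array([ 0.493, -0.003,  0.025]), 61)
230 (array([ 0.493, -0.025,  0.032]), 88) (array([ 0.493, -0.018,  0.033]), 88) (array([ 0.493, -0.014,  0.032]), 88) (array([ 0.493, -0.01 ,  0.032]), 88) (array([ 0.494, -0.003,  0.033]), 87)
235 (array([ 0.495, -0.025,  0.037]), 101) (array([ 0.496, -0.018,  0.036]), 101) (array([ 0.495, -0.014,  0.037]), 100) (array([ 0.495, -0.01 ,  0.038]), 100) (array([ 0.496, -0.004,  0.037]), 100)
240 (array([ 0.458, -0.019,  0.137]), 75) (array([ 0.499, -0.019,  0.037]), 102) (array([ 0.499, -0.014,  0.037]), 102) (array([ 0.499, -0.01 ,  0.037]), 101) (array([ 0.459, -0.007,  0.137]), 29)
245 (array([ 0.46 , -0.019,  0.138]), 35) (array([ 0.501, -0.019,  0.04 ]), 48) (array([ 0.501, -0.014,  0.041]), 47) (array([ 0.502, -0.01 ,  0.04 ]), 48) (array([ 0.459, -0.007,  0.142]), 22)
250 (array([ 0.462, -0.019,  0.138]), 34) (array([ 0.503, -0.019,  0.045]
[... 2330 characters left out ...]
 79) (array([ 0.487, -0.014,  0.144]), 82) (array([ 0.488, -0.012,  0.142]), 75) (array([ 0.477, -0.008,  0.16 ]), 35)
315 (array([ 0.557, -0.028,  0.041]), 55) (array([ 0.489, -0.017,  0.143]), 81) (array([ 0.49 , -0.014,  0.143]), 81) (array([ 0.491, -0.012,  0.14 ]), 74) (array([ 0.478, -0.008,  0.161]), 39)
320 (array([ 0.532, -0.025,  0.083]), 53) (array([ 0.493, -0.017,  0.141]), 79) (array([ 0.492, -0.014,  0.143]), 82) (array([ 0.494, -0.012,  0.14 ]), 75) (array([ 0.479, -0.008,  0.162]), 41)
325 (array([ 0.532, -0.025,  0.088]), 53) (array([ 0.496, -0.017,  0.141]), 80) (array([ 0.495, -0.014,  0.142]), 81) (array([ 0.495, -0.012,  0.141]), 75) (array([ 0.533, -0.007,  0.088]), 44)
```

The lever is now about level, with the ball centre near (0.470,-0.0135,0.140), but the ball has slipped to the finger ends. I'll re-grasp deeper and continue.

```bash
python3 -m jog '0 0 0 0 0.72; 0 0 0 0 0.72; -0.002 0 -0.005 0 0.72; -0.002 0 -0.010 0 0.72; -0.002 0 -0.014 0 0.74; -0.002 0 -0.014 0 0.77; -0.002 0 -0.014 0 0.79; -0.002 0 -0.014 0 0.81; -0.002 0 -0.014 0 0.83; -0.002 0 -0.014 0 0.85; -0.002 0 -0.014 0 1; -0.002 0 -0.014 0 1' && python3 -m jog '0 0 0 0 1;0.0002 0 0.003 0 1; 0.0005 0 0.006 0 1; 0.0008 0 0.0085 0 1; 0.0014 0 0.0115 0 1; 0.002 0 0.0145 0 1; 0.002 0 0.0145 0 1'
python3 - <<'E'
from h import *
np.set_printoptions(precision=3,suppress=True,linewidth=200)
c,p,d=snap('wrist','w6'); W=load('w6'); print(sense()['force'],sense()['eef_pos'])
for v in range(225,330,6):
    print(v,*[(np.round(atdepth(W,u,v,W['d'][v,u]),3),int(W['p'][v,u].mean())) for u in (300,320,340)])
E
```

```text
t: 8.55
eef_pos: [0.4701, -0.0128, 0.0809]
ee_rot: [[-0.999, 0.046, 0.0], [0.046, 0.999, 0.0], [-0.0, 0.0, -1.0]]
force: [0.0, -0.1, -0.1]
width: 0.147
finger_force: 58.4
t: 9.25
eef_pos: [0.4719, -0.0128, 0.0956]
ee_rot: [[-0.999, 0.046, 0.0], [0.046, 0.999, 0.0], [-0.0, 0.0, -1.0]]
force: [1.8, 0.7, -2.4]
width: 0.144
finger_force: 58.4
[ 2.896 -0.486 -3.35 ] [ 0.472 -0.013  0.096]
225 (array([ 0.493, -0.028,  0.036]), 95) (array([ 0.494, -0.014,  0.035]), 94) (array([0.495, 0.   , 0.034]), 93)
231 (array([ 0.497, -0.028,  0.036]), 102) (array([ 0.498, -0.014,  0.037]), 103) (array([0.498, 0.   , 0.037]), 101)
237 (array([ 0.501, -0.028,  0.039]), 74) (array([ 0.501, -0.014,  0.039]), 72) (array([ 0.502, -0.   ,  0.039]), 76)
243 (array([ 0.461, -0.021,  0.143]), 48) (array([ 0.503, -0.014,  0.045]), 44) (array([ 0.462, -0.005,  0.143]), 72)
249 (array([ 0.462, -0.02 ,  0.148]), 36) (array([ 0.508, -0.015,  0.045]), 42) (array([ 0.462, -0.005,  0.149]), 68)
255 (array([ 0.462, -0.02 ,  0.153]), 26) (array([ 0.515, -0.015,  0.04 ]), 62) (array([ 0.462, -0.005,  0.153]), 56)
261 (arr
[... 707 characters left out ...]
ray([ 0.469, -0.02 ,  0.17 ]), 25) (array([ 0.475, -0.013,  0.161]), 19) (array([ 0.469, -0.007,  0.171]), 24)
303 (array([ 0.472, -0.02 ,  0.17 ]), 23) (array([ 0.479, -0.014,  0.158]), 49) (array([ 0.473, -0.007,  0.169]), 26)
309 (array([ 0.474, -0.02 ,  0.17 ]), 23) (array([ 0.485, -0.014,  0.154]), 79) (array([ 0.474, -0.007,  0.171]), 24)
315 (array([ 0.475, -0.02 ,  0.171]), 25) (array([ 0.488, -0.014,  0.152]), 79) (array([ 0.477, -0.007,  0.17 ]), 24)
321 (array([ 0.478, -0.02 ,  0.17 ]), 23) (array([ 0.492, -0.014,  0.151]), 80) (array([ 0.479, -0.007,  0.171]), 23)
327 (array([ 0.481, -0.02 ,  0.17 ]), 27) (array([ 0.496, -0.014,  0.149]), 79) (array([ 0.481, -0.007,  0.171]), 24)
```

The ball now moves with the grip and the lever is at about 16–20°. I'll carry on along the arc to the stop.

```bash
python3 -m jog '0.0009 0 0.0027 0 1; 0.0019 0 0.0054 0 1; 0.003 0 0.0081 0 1; 0.0043 0 0.0106 0 1; 0.0057 0 0.0131 0 1; 0.0073 0 0.0156 0 1; 0.009 0 0.0179 0 1; 0.0108 0 0.0202 0 1; 0.0108 0 0.0202 0 1'
python3 - <<'E'
from h import *
np.set_printoptions(precision=3,suppress=True,linewidth=200)
c,p,d=snap('wrist','w7'); W=load('w7'); print(sense()['force'],sense()['eef_pos'])
for v in range(243,345,6):
    print(v,*[(np.round(atdepth(W,u,v,W['d'][v,u]),3),int(W['p'][v,u].mean())) for u in (300,320)])
E
```

```text
t: 10.2
eef_pos: [0.4904, -0.0129, 0.1175]
ee_rot: [[-0.999, 0.046, 0.015], [0.046, 0.999, 0.0], [-0.015, 0.001, -1.0]]
force: [33.7, -6.4, -23.7]
width: 0.056
finger_force: 71.6
[ 23.913  -2.283 -14.583] [ 0.493 -0.013  0.118]
243 (array([ 0.479, -0.021,  0.164]), 69) (array([ 0.477, -0.013,  0.17 ]), 26)
249 (array([ 0.479, -0.021,  0.171]), 77) (array([ 0.48 , -0.013,  0.17 ]), 24)
255 (array([ 0.479, -0.02 ,  0.176]), 76) (array([ 0.486, -0.013,  0.161]), 68)
261 (array([ 0.479, -0.02 ,  0.18 ]), 76) (array([ 0.49 , -0.013,  0.159]), 78)
267 (array([ 0.479, -0.02 ,  0.186]), 76) (array([ 0.494, -0.013,  0.157]), 79)
273 (array([ 0.479, -0.02 ,  0.19 ]), 76) (array([ 0.498, -0.014,  0.155]), 78)
279 (array([ 0.478, -0.019,  0.195]), 67) (array([ 0.502, -0.014,  0.153]), 79)
285 (array([ 0.478, -0.019,  0.199]), 26) (array([ 0.506, -0.014,  0.151]), 78)
291 (array([ 0.478, -0.019,  0.203]), 25) (array([ 0.511, -0.014,  0.149]), 78)
297 (array([ 0.478, -0.019,  0.205]), 25) (array([ 0.516, -0.014,  0.145]), 78)
303 (array([ 0.477, -0.018,  0.21 ]), 25) (array([ 0.521, -0.015,  0.143]), 79)
309 (array([ 0.477, -0.018,  0.213]), 23) (array([ 0.525, -0.015,  0.143]), 82)
315 (array([ 0.478, -0.018,  0.215]), 23) (array([ 0.529, -0.015,  0.142]), 78)
321 (array([ 0.48 , -0.018,  0.215]), 21) (array([ 0.532, -0.015,  0.142]), 53)
327 (array([ 0.481, -0.018,  0.215]), 22) (array([ 0.533, -0.015,  0.145]), 58)
333 (array([ 0.492, -0.02 ,  0.203]), 22) (array([ 0.536, -0.015,  0.146]), 62)
339 (array([ 0.494, -0.02 ,  0.203]), 24) (array([ 0.539, -0.016,  0.147]), 62)
```

The fingers slid off the ball onto the rod and the lever is now about 28° up; a tight pinch resists the ball's rotation. From here I can push the ball with closed fingers from the front while rising along the arc. I'll back off first.

```bash
python3 -m jog '0 0 0 0 0.7; 0 0 0 0 0.7; 0 0 0.015 0 0.7; 0 0 0.03 0 0.7; 0 0 0.05 0 1; -0.015 0 0.05 0 1; -0.03 0 0.05 0 1; -0.043 0 0.05 0 1; -0.043 0 0.03 0 1; -0.043 0 0.01 0 1; -0.043 0 -0.007 0 1; -0.043 0 -0.007 0 1'
python3 - <<'E'
from h import *
np.set_printoptions(precision=3,suppress=True,linewidth=200)
c,p,d=snap('wrist','w8'); W=load('w8'); print(sense()['force'],sense()['eef_pos'])
for v in range(220,400,7):
    print(v,*[(np.round(atdepth(W,u,v,W['d'][v,u]),3),int(W['p'][v,u].mean())) for u in (312,321,330)])
cv2.imwrite('pics/w8.png',p[:,:,::-1])
E
```

```text
t: 11.45
eef_pos: [0.4369, -0.0127, 0.1066]
ee_rot: [[-0.999, 0.046, -0.005], [0.046, 0.999, 0.0], [0.005, -0.0, -1.0]]
force: [-0.2, 0.2, 0.9]
width: -0.001
finger_force: 0.0
[ 0.531  0.499 -0.057] [ 0.438 -0.013  0.108]
220 (array([ 0.462, -0.02 ,  0.025]), 66) (array([ 0.462, -0.013,  0.024]), 65) (array([ 0.462, -0.006,  0.025]), 64)
227 (array([ 0.468, -0.02 ,  0.025]), 65) (array([ 0.468, -0.013,  0.024]), 63) (array([ 0.468, -0.006,  0.025]), 63)
234 (array([ 0.473, -0.021,  0.026]), 63) (array([ 0.473, -0.014,  0.026]), 63) (array([ 0.474, -0.007,  0.025]), 62)
241 (array([ 0.427, -0.016,  0.151]), 77) (array([ 0.427, -0.012,  0.152]), 30) (array([ 0.427, -0.009,  0.152]), 75)
248 (array([ 0.427, -0.016,  0.159]), 75) (array([ 0.427, -0.012,  0.158]), 26) (array([ 0.427, -0.009,  0.158]), 74)
255 (array([ 0.427, -0.016,  0.165]), 75) (array([ 0.427, -0.012,  0.166]), 27) (array([ 0.427, -0.009,  0.165]), 73)
262 (array([ 0.427, -0.016,  0.17 ]), 75) (array([ 0.428, -0.012,  0.17 ]), 25) (array([ 0.428, -0.009,  0.17 ]), 74)
269 (array([ 0.427, -0.015,  0.177]), 74) (array([ 0
[... 1489 characters left out ...]
ray([ 0.449, -0.016,  0.194]), 16) (array([ 0.472, -0.014,  0.167]), 16) (array([ 0.429, -0.011,  0.218]), 18)
367 (array([ 0.428, -0.015,  0.222]), 20) (array([ 0.428, -0.013,  0.222]), 19) (array([ 0.428, -0.011,  0.221]), 17)
374 (array([ 0.428, -0.015,  0.224]), 21) (array([ 0.428, -0.013,  0.224]), 20) (array([ 0.428, -0.011,  0.224]), 22)
381 (array([ 0.428, -0.015,  0.225]), 18) (array([ 0.428, -0.013,  0.226]), 18) (array([ 0.427, -0.011,  0.226]), 20)
388 (array([ 0.428, -0.015,  0.227]), 20) (array([ 0.427, -0.013,  0.228]), 21) (array([ 0.428, -0.011,  0.227]), 20)
395 (array([ 0.427, -0.014,  0.231]), 18) (array([ 0.427, -0.013,  0.23 ]), 20) (array([ 0.427, -0.011,  0.23 ]), 22)
```

Run:
```python
from h import *
np.set_printoptions(precision=3,suppress=True,linewidth=200)
c,p,d=snap('side','s2'); W=load('s2')
cv2.imwrite('pics/s2c.png',cv2.resize(p[150:310,230:400,::-1],None,fx=3.5,fy=3.5,interpolation=cv2.INTER_CUBIC))
```

```text
(no output)
```

View pics/s2c.png

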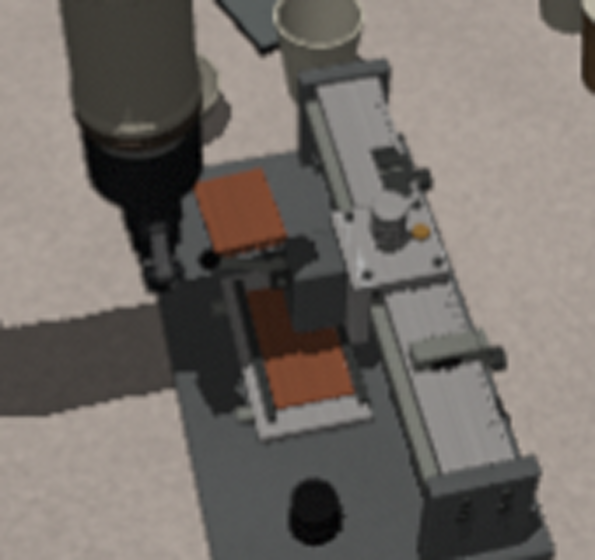

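The side view shows the ball at (209,260), with the lever partly up and the closed fingers just in front at (160,270). Now I'll push in and up.

```bash
python3 -m jog '0.008 0 0 0 1; 0.016 0 0 0 1; 0.02 0 0.001 0 1; 0.0225 0 0.003 0 1; 0.0245 0 0.006 0 1; 0.0265 0 0.009 0 1; 0.029 0 0.012 0 1; 0.0315 0 0.015 0 1; 0.034 0 0.018 0 1; 0.036 0 0.019 0 1; 0.037 0 0.019 0 1; 0.037 0 0.019 0 1'
python3 - <<'E'
from h import *
np.set_printoptions(precision=3,suppress=True,linewidth=200)
c,p,d=snap('wrist','w9'); W=load('w9'); print(sense()['force'],sense()['eef_pos'])
for v in range(325,400,7):
    print(v,*[(np.round(atdepth(W,u,v,W['d'][v,u]),3),int(W['p'][v,u].mean())) for u in (312,321,330)])
c,p,d=snap('side','s3')
E
```

```text
t: 12.75
eef_pos: [0.4697, -0.0129, 0.1262]
ee_rot: [[-0.999, 0.046, -0.014], [0.046, 0.999, -0.0], [0.014, -0.001, -1.0]]
force: [-18.2, 0.8, 10.5]
width: 0.006
finger_force: 8.9
[-17.866  -0.09    9.995] [ 0.47  -0.013  0.126]
325 (array([ 0.472, -0.016,  0.211]), 22) (array([ 0.479, -0.013,  0.201]), 23) (array([ 0.464, -0.01 ,  0.222]), 24)
332 (array([ 0.475, -0.016,  0.21 ]), 23) (array([ 0.482, -0.013,  0.201]), 25) (array([ 0.474, -0.01 ,  0.212]), 22)
339 (array([ 0.478, -0.016,  0.21 ]), 24) (array([ 0.527, -0.015,  0.143]), 79) (array([ 0.476, -0.011,  0.212]), 24)
346 (array([ 0.48 , -0.016,  0.211]), 29) (array([ 0.533, -0.015,  0.141]), 52) (array([ 0.478, -0.011,  0.213]), 22)
353 (array([ 0.48 , -0.016,  0.213]), 33) (array([ 0.534, -0.016,  0.145]), 59) (array([ 0.48 , -0.011,  0.214]), 20)
360 (array([ 0.483, -0.016,  0.213]), 39) (array([ 0.537, -0.016,  0.147]), 56) (array([ 0.463, -0.011,  0.238]), 21)
367 (array([ 0.462, -0.015,  0.241]), 19) (array([ 0.462, -0.013,  0.241]), 20) (array([ 0.462, -0.011,  0.241]), 20)
374 (array([ 0.461, -0.015,  0.244]), 17) (array([ 0.461, -0.013,  0.244]), 20) (array([ 0.463, -0.011,  0.242]), 22)
381 (array([ 0.461, -0.015,  0.246]), 20) (array([ 0.461, -0.013,  0.246]), 19) (array([ 0.463, -0.011,  0.244]), 21)
388 (array([ 0.461, -0.015,  0.248]), 20) (array([ 0.462, -0.013,  0.247]), 19) (array([ 0.461, -0.011,  0.248]), 22)
395 (array([ 0.461, -0.015,  0.25 ]), 19) (array([ 0.461, -0.013,  0.25 ]), 18) (array([ 0.461, -0.011,  0.25 ]), 20)
```

TCP stopped at x = 0.4697, which is what the lever's stop predicts. I'll back off and verify the lever angle.

```bash
python3 -m jog '-0.01 0 0 0 1; -0.03 0 0 0 1; -0.035 0 0.02 0 0.8; -0.035 0 0.05 0 0.5; -0.035 0 0.08 0 0.3; -0.02 0 0.09 0 0.3; 0 0 0.09 0 0.3; 0 0 0.09 0 0.3'
python3 - <<'E'
from h import *
np.set_printoptions(precision=3,suppress=True,linewidth=200)
c,p,d=snap('wrist','w10'); W=load('w10'); print(sense()['force'],sense()['eef_pos'])
P=[]
for v in range(160,395,5):
    print(v,*[(np.round(atdepth(W,u,v,W['d'][v,u]),3),int(W['p'][v,u].mean())) for u in (318,322)])
cv2.imwrite('pics/w10.png',p[:,:,::-1])
E
```

```text
t: 13.65
eef_pos: [0.4802, -0.0127, 0.219]
ee_rot: [[-0.999, 0.046, 0.005], [0.046, 0.999, 0.0], [-0.005, 0.0, -1.0]]
force: [-0.3, 0.8, -0.1]
width: 0.701
finger_force: 0.0
[ 0.035  0.03  -0.441] [ 0.478 -0.013  0.218]
160 (array([ 0.48 , -0.014,  0.022]), 131) (array([ 0.48 , -0.01 ,  0.025]), 131)
165 (array([ 0.485, -0.015,  0.026]), 133) (array([ 0.485, -0.01 ,  0.025]), 133)
170 (array([ 0.49 , -0.015,  0.024]), 131) (array([ 0.49 , -0.011,  0.025]), 133)
175 (array([ 0.493, -0.015,  0.037]), 141) (array([ 0.493, -0.011,  0.035]), 140)
180 (array([ 0.498, -0.015,  0.037]), 223) (array([ 0.498, -0.011,  0.037]), 224)
185 (array([ 0.501, -0.015,  0.046]), 93) (array([ 0.502, -0.011,  0.044]), 92)
190 (array([ 0.507, -0.016,  0.045]), 88) (array([ 0.507, -0.011,  0.045]), 88)
195 (array([ 0.513, -0.016,  0.041]), 134) (array([ 0.514, -0.012,  0.039]), 118)
200 (array([ 0.519, -0.016,  0.04 ]), 60) (array([ 0.519, -0.012,  0.04 ]), 61)
205 (array([ 0.482, -0.014,  0.177]), 38) (array([ 0.481, -0.012,  0.178]), 41)
210 (array([ 0.483, -0.014,  0.182]), 29) (array([ 0.483, -0.012,  0
[... 2201 characters left out ...]
 -0.019,  0.176]), 89) (array([ 0.594, -0.017,  0.176]), 88)
355 (array([ 0.593, -0.019,  0.182]), 67) (array([ 0.594, -0.017,  0.181]), 65)
360 (array([ 0.594, -0.019,  0.186]), 89) (array([ 0.595, -0.017,  0.186]), 80)
365 (array([ 0.471, -0.013,  0.332]), 31) (array([ 0.471, -0.013,  0.332]), 32)
370 (array([ 0.471, -0.013,  0.334]), 32) (array([ 0.47 , -0.013,  0.334]), 31)
375 (array([ 0.47 , -0.013,  0.336]), 31) (array([ 0.47 , -0.012,  0.336]), 29)
380 (array([ 0.469, -0.013,  0.339]), 30) (array([ 0.47 , -0.013,  0.337]), 29)
385 (array([ 0.469, -0.013,  0.34 ]), 26) (array([ 0.47 , -0.013,  0.339]), 28)
390 (array([ 0.469, -0.013,  0.341]), 26) (array([ 0.471, -0.013,  0.34 ]), 25)
```

View pics/w10.png

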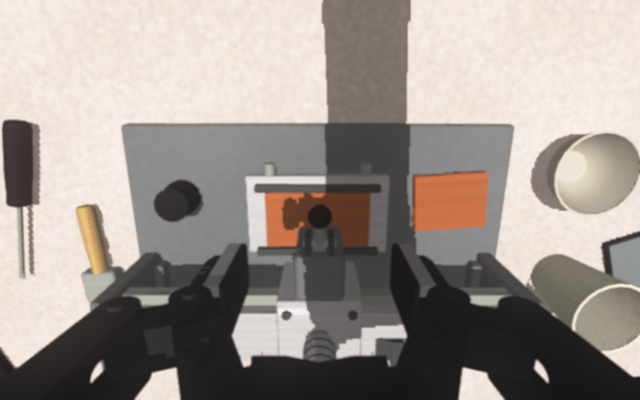

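The lever is fully up: the rod's slope is about 49° and the ball's centre is near (0.489, -, 0.178). The ball shows at (319,217) and the knob near (319,345), measured at about (0.607,-0.0185) with its top at 0.186. Next I'll go over the knob, descend and grip.

```bash
python3 -m jog '0.03 -0.001 0 0 0.3; 0.06 -0.002 0 0 0.3; 0.09 -0.004 0 0 0.3; 0.12 -0.006 0 0 0.3; 0.129 -0.006 -0.02 0 0.3; 0.129 -0.006 -0.04 0 0.3; 0.129 -0.006 -0.06 0 0.3; 0.129 -0.006 -0.06 0 0.3'
python3 - <<'E'
from h import *
np.set_printoptions(precision=3,suppress=True,linewidth=200)
c,p,d=snap('wrist','w11'); W=load('w11'); print(sense()['force'],sense()['eef_pos'])
# knob top: depth points with z .180-.190 near
pts=[]
for v in range(200,330,2):
  for u in range(270,370,2):
    q=atdepth(W,u,v,W['d'][v,u])
    if .182<q[2]<.191: pts.append(q)
pts=np.array(pts); print(len(pts),pts.min(0),pts.max(0),np.median(pts,0))
for v in range(225,300,8): print(v,*[np.round(atdepth(W,u,v,W['d'][v,u]),3) for u in (240,250,390,400)])
E
```

```text
t: 14.5
eef_pos: [0.6024, -0.0188, 0.154]
ee_rot: [[-0.999, 0.046, -0.007], [0.046, 0.999, 0.0], [0.007, -0.0, -1.0]]
force: [-1.0, -1.0, -1.8]
width: 0.702
finger_force: 0.0
[-0.577  0.402  0.723] [ 0.604 -0.019  0.156]
601 [ 0.593 -0.031  0.182] [ 0.618 -0.007  0.189] [ 0.605 -0.019  0.187]
225 [ 0.61  -0.069  0.125] [ 0.61  -0.062  0.126] [0.614 0.023 0.127] [0.614 0.03  0.127]
233 [ 0.615 -0.069  0.125] [ 0.615 -0.063  0.126] [0.619 0.024 0.126] [0.619 0.03  0.127]
241 [ 0.62  -0.07   0.126] [ 0.621 -0.064  0.125] [0.625 0.024 0.125] [0.625 0.03  0.127]
249 [ 0.592 -0.05   0.206] [ 0.626 -0.064  0.125] [0.63  0.024 0.125] [0.594 0.012 0.207]
257 [ 0.594 -0.049  0.209] [ 0.632 -0.065  0.125] [0.636 0.024 0.126] [0.594 0.01  0.214]
265 [ 0.596 -0.049  0.212] [ 0.637 -0.065  0.125] [0.605 0.01  0.198] [0.597 0.01  0.215]
273 [ 0.599 -0.049  0.212] [ 0.642 -0.066  0.126] [0.609 0.01  0.198] [0.6   0.01  0.215]
281 [ 0.602 -0.049  0.213] [ 0.714 -0.096  0.002] [0.612 0.01  0.2  ] [0.603 0.01  0.215]
289 [ 0.605 -0.05   0.213] [ 0.724 -0.097  0.001] [0.614 0.009 0.201] [0.606 0.01  0.216]
297 [ 0.608 -0.05   0.214] [ 0.732 -0.097  0.002] [0.74  0.048 0.002] [0.609 0.01  0.217]
```

Knob centre is (0.6055,-0.019) and the gripper is centred on it. I'll descend 44 mm and grip.

```bash
python3 -m jog '0.001 0 -0.015 0 0.3; 0.001 0 -0.03 0 0.3; 0.001 0 -0.039 0 0.3; 0.001 0 -0.043 0 0.4; 0.001 0 -0.043 0 0.5; 0.001 0 -0.043 0 0.6; 0.001 0 -0.043 0 0.7; 0.001 0 -0.043 0 1; 0.001 0 -0.043 0 1; 0.001 0 -0.043 0 1'
```

```text
t: 15.55
eef_pos: [0.6073, -0.0188, 0.1152]
ee_rot: [[-0.999, 0.046, 0.001], [0.046, 0.999, 0.0], [-0.001, 0.0, -1.0]]
force: [-0.5, 1.0, 4.8]
width: 0.283
finger_force: 58.7
```

The knob is gripped. I'll slide 60 mm along the beam first.

```bash
python3 -m jog '0.0002 0.005 0 0 1; 0.0005 0.01 0 0 1; 0.0007 0.015 0 0 1; 0.0009 0.02 0 0 1; 0.0011 0.025 0 0 1; 0.0014 0.03 0 0 1; 0.0016 0.035 0 0 1; 0.0018 0.04 0 0 1; 0.002 0.045 0 0 1; 0.0023 0.05 0 0 1; 0.0025 0.055 0 0 1; 0.0027 0.06 0 0 1' ; python3 -m jog '0 0 0 0 1; 0.0001 0.002 0 0 1'; python3 -m jog '0.0001 0.002 0 0 1; 0.0001 0.002 0 0 1';  python3 -m jog '0.0001 0.002 0 0 1; 0.0002 0.004 0 0 1'; python3 -m jog '0.0001 0.002 0 0 1; 0.0001 0.002 0 0 1'
```

```text
t: 16.75
eef_pos: [0.61, 0.0405, 0.1152]
ee_rot: [[-0.999, 0.046, 0.001], [0.046, 0.999, -0.001], [-0.001, -0.001, -1.0]]
force: [-1.2, -2.1, 5.1]
width: 0.292
finger_force: 59.0
t: 16.95
eef_pos: [0.6101, 0.0419, 0.1152]
ee_rot: [[-0.999, 0.046, 0.001], [0.046, 0.999, -0.002], [-0.001, -0.002, -1.0]]
force: [-1.3, -4.9, 7.3]
width: 0.289
finger_force: 59.1
t: 17.15
eef_pos: [0.6101, 0.043, 0.1152]
ee_rot: [[-0.999, 0.047, 0.001], [0.047, 0.999, -0.002], [-0.001, -0.002, -1.0]]
force: [-0.5, -5.2, 6.8]
width: 0.287
finger_force: 59.1
t: 17.35
eef_pos: [0.6103, 0.0461, 0.1152]
ee_rot: [[-0.999, 0.048, 0.001], [0.048, 0.999, -0.003], [-0.001, -0.003, -1.0]]
force: [-1.4, -7.5, 6.7]
width: 0.29
finger_force: 59.3
t: 17.55
eef_pos: [0.6104, 0.0491, 0.1152]
ee_rot: [[-0.999, 0.047, 0.001], [0.047, 0.999, -0.002], [-0.001, -0.002, -1.0]]
force: [-1.5, -2.7, 5.6]
width: 0.286
finger_force: 59.1
```

The ramp has been climbed between y≈0.042 and 0.049, so the notch should be at about 0.060. I'll advance in small steps.

```bash
python3 -m jog '0.0001 0.002 0 0 1; 0.0002 0.004 0 0 1; 0.0002 0.005 0 0 1';  python3 -m jog '0 0.001 0 0 1; 0.0001 0.002 0 0 1'; python3 -m jog '0 0.001 0 0 1; 0.0001 0.0015 0 0 1'; python3 -m jog '0 0.001 0 0 1; 0.0001 0.0015 0 0 1'
```

```text
t: 17.85
eef_pos: [0.6107, 0.0555, 0.1152]
ee_rot: [[-0.999, 0.046, 0.001], [0.046, 0.999, -0.001], [-0.001, -0.001, -1.0]]
force: [-1.4, -2.3, 6.2]
width: 0.289
finger_force: 59.4
t: 18.05
eef_pos: [0.6108, 0.058, 0.1152]
ee_rot: [[-0.999, 0.046, 0.001], [0.046, 0.999, -0.0], [-0.001, -0.0, -1.0]]
force: [-0.2, -1.2, 4.8]
width: 0.29
finger_force: 59.3
t: 18.25
eef_pos: [0.6108, 0.0586, 0.1152]
ee_rot: [[-0.999, 0.047, 0.001], [0.047, 0.999, -0.001], [-0.001, -0.001, -1.0]]
force: [-1.8, -3.6, 6.2]
width: 0.289
finger_force: 59.5
t: 18.45
eef_pos: [0.6109, 0.0588, 0.1152]
ee_rot: [[-0.999, 0.047, 0.001], [0.047, 0.999, -0.002], [-0.001, -0.002, -1.0]]
force: [-2.3, -5.5, 6.4]
width: 0.291
finger_force: 59.6
```

The carriage jumped to 0.058 and is now held at 0.0588 while the force rises, so the ball is in the notch. I'll ease the target back to release the load and confirm it holds.

```bash
python3 -m jog '0 -0.001 0 0 1; -0.0001 -0.002 0 0 1; -0.0001 -0.002 0 0 1'; python3 -m jog '0 -0.001 0 0 1; 0 -0.0015 0 0 1; 0 -0.0015 0 0 1'
python3 - <<'E'
from h import *
np.set_printoptions(precision=3,suppress=True,linewidth=200)
c,p,d=snap('scene','sc2'); W=load('sc2')
img=p[150:260,270:370]; cv2.imwrite('pics/sc2c.png',cv2.resize(img[:,:,::-1],None,fx=5,fy=5))
# plunger screw: brass pixels; lever
h=cv2.cvtColor(p,cv2.COLOR_RGB2HSV); m=(h[...,0]>12)&(h[...,0]<28)&(h[...,1]>120)
m[:195]=0;m[225:]=0;m[:,:280]=0;m[:,350:]=0
vs,us=np.nonzero(m); print(len(us),us.mean() if len(us) else 0,vs.mean() if len(us) else 0)
if len(us): print(atz(W,us.mean(),vs.mean(),.15))
E
```

```text
t: 18.75
eef_pos: [0.6109, 0.0587, 0.1152]
ee_rot: [[-0.999, 0.046, 0.001], [0.046, 0.999, -0.0], [-0.001, -0.0, -1.0]]
force: [-1.0, -1.0, 5.9]
width: 0.287
finger_force: 59.3
t: 19.05
eef_pos: [0.6109, 0.0585, 0.1152]
ee_rot: [[-0.999, 0.045, 0.001], [0.045, 0.999, 0.001], [-0.001, 0.001, -1.0]]
force: [-1.1, 0.8, 5.7]
width: 0.286
finger_force: 59.4
4 314.25 206.75
[0.638 0.059 0.15 ]
```

The target moved 3.5 mm and the carriage only 0.3 mm, so it is locked in the notch with about 1 N of load. Last check is the lever.

Run:
```python
from h import *
np.set_printoptions(precision=3,suppress=True,linewidth=200)
snap('side','s9'); snap('wrist','w9b')
P=np.array([.4925,.064,.179])
for f in('sc2','s9','w9b'):
    W=load(f); K=np.array([[W['fx'],0,W['cx']],[0,W['fy'],W['cy']],[0,0,1.]]); R=W['attitude'].T
    uv=cv2.projectPoints(P[None],cv2.Rodrigues(R)[0],-R@W['eye'],K,W['D'].astype(float))[0].ravel(); print(f,uv)
    u0,v0=np.round(uv).astype(int)
    if 5<u0<634 and 5<v0<394:
        for v in range(v0-4,v0+5,2): print(*[(np.round(atdepth(W,u,v,W['d'][v,u]),3),int(W['p'][v,u].mean())) for u in range(u0-4,u0+5,4)])
```

```text
sc2 [311.671 163.711]
(array([0.645, 0.048, 0.329]), 38) (array([0.642, 0.058, 0.326]), 50) (array([0.646, 0.067, 0.328]), 47)
(array([0.647, 0.047, 0.325]), 44) (array([0.647, 0.057, 0.324]), 44) (array([0.644, 0.067, 0.32 ]), 37)
(array([0.646, 0.047, 0.317]), 39) (array([0.647, 0.057, 0.317]), 39) (array([0.646, 0.067, 0.316]), 40)
(array([0.643, 0.047, 0.308]), 41) (array([0.647, 0.057, 0.31 ]), 39) (array([0.648, 0.067, 0.31 ]), 38)
(array([0.642, 0.047, 0.3  ]), 41) (array([0.648, 0.057, 0.304]), 42) (array([0.646, 0.067, 0.302]), 42)
s9 [288.774 194.391]
(array([0.512, 0.235, 0.002]), 68) (array([ 0.525,  0.234, -0.001]), 73) (array([ 0.537,  0.231, -0.002]), 153)
(array([ 0.511,  0.228, -0.   ]), 114) (array([ 0.523,  0.225, -0.   ]), 129) (array([ 0.369, -0.624,  0.992]), 154)
(array([ 0.509,  0.221, -0.001]), 149) (array([0.492, 0.059, 0.186]), 3) (array([0.533, 0.213, 0.   ]), 156)
(array([ 0.507,  0.213, -0.001]), 131) (array([0.491, 0.055, 0.183]), 4) (array([ 0.531,  0.206, -0.001]), 104)
(array([0.501, 0.181, 0.028]), 103) (array([0.49 , 0.051, 0.181]), 43) (array([0.502, 0.06 , 0.167]), 46)
w9b [322.165 -97.511]
```

The side camera sees the ball at (0.492, 0.06) with its top at 0.186, so the lever is still fully up.

```bash
python3 -c "
from plant import *
s=sense();print(s['t'],s['eef_pos'],s['force'],s['finger_force']);print(hand_in())"
```

```text
19.2 [0.61085069 0.0585366  0.11520256] [-0.71631942  0.99101639  6.4508877 ] 59.350449442863464
the job is handed in; nothing more can be done
None
```

I handed the job in at 19.2 s: the lever is fully up, the carriage is clicked into the index dog's notch and the knob is still gripped; raising the lever took a second grasp and a push from the front after the fingers slipped off its ball.

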